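# Find the tin of cloth weights by its rattle and hold it out to the front of the stall

## Task

The wind is lifting the stall's cloth and the helper at the front needs the steel cloth weights, which lie loose in one of the three closed tins on the wooden tray; the other two are packed tight with napkins and silent. Lift the tins one at a time and shake each briskly to and fro above the tray, standing every silent one back upright on the tray, until you have the one that rattles. Then hold that tin out, still and upright, about 15 cm above the middle of the tasting board at the front edge, and finish while still holding it there; leave the bowl, the jar and the pot of picks alone.

Things in the scene. Friction and masses are not known exactly. Their poses are not given: they have to be found in the camera images.
- tray: low wooden tray, fixed, 186 mm (own x, away from the robot) by 416 mm (own y), rim 24 mm high, rim and floor 8 mm thick; origin at the centre of its underside, on the counter. The three tins stand in a row along its y, 125 mm apart
- tin_a: one of three closed tins that look exactly alike: bare tinplate, plain buff paper label, pressed-in lid that stays shut; 130 mm long (own x), 58 mm wide (own y: grip it across this), 66 mm tall; origin at the centre of its underside. 0.29 to 0.52 kg with its contents; weight tells nothing. Own x along the tray's x
- tin_b: one of the three tins, same in all ways seen as tin_a. Whichever of the three it is, one tin holds two loose steel balls (32 mm, 134 g each) with 58 mm of free run along its length; the other two are packed tight and nothing in them moves. Place and look do not show which
- tin_c: one of the three tins, same in all ways seen as tin_a. Thrown along its length by strokes of 60 mm in 0.3 s or brisker and stopped short, the loose balls knock on the end walls and stay at the end they were thrown to: held level, the tin's moment on the hand, about its own y, then differs by about 0.15 N m after strokes one way and the other (force noise may hide the knocks). A packed tin stays put, within 0.02
- board: pale wooden tasting board at the front (far) edge of the stall, fixed, 110 mm (own x) by 200 mm (own y), 18 mm thick, with a short rounded grip at its +y end that reaches 165 mm from the centre; origin at the centre of the main part's underside, on the counter
- bowl: bystander: empty steel bowl, 130 mm across, 55 mm high, on the counter to one side; origin at the centre of its underside
- jar: bystander: closed green glass jar with a brass-coloured cap, 72 mm across, 100 mm high, on the counter to the other side; origin at the centre of its underside
- pot: bystander: small white pot of cocktail picks, 58 mm across, 60 mm high with picks up to 82 mm, on the counter to the robot's right; origin at the centre of its underside
Things that resemble listed ones, but are neither listed nor needed, are in the scene too. Leave any orange look-alike of the tin_a alone. What is shaped like the tin_c but turquoise is not meant.

How it is judged:
By the outcome, as a careful person would: the job done as asked, in the order asked, and still so for the second after the job is handed in, while the arm keeps its last pose, push and grip.
It also fails if it takes over 67 s, if anything falls off the work surface, if the arm or the gripper's body presses on something with over 40 N, if the wrist force passes 120 N, or if a joint passes its speed limit or range.

## Robot

A 6-joint arm with a two-finger parallel gripper is mounted at the origin on the work surface. World frame = base frame: x ahead of the robot, y to its left, z up, the work surface at z = 0. Lengths are in mm, angles in rad, forces in N, time in s.
With the tool pointing down it reaches from about 350 to 875 mm from the base axis. Payload 4.2 kg.
Tool frame: the origin (TCP) lies on the centre line of the jaws, within the pads' length; the fingertips stand 17 mm ahead of it and the grasp point (between the pads) lies 2 mm behind it; y points along the fingers, x is the direction in which the jaws open and shut, and the axes are right-handed (so a half turn about y gives the same grasp; the last joint's range is limited). The gripper opens to 85 mm and grips with 20 to 120 N. Pads are 22 mm wide; open, the fingers measure 114 mm over their backs; the gripper's body (76 mm by 85 mm) begins 54 mm behind the grasp point. The pads swing forward as they close: fully open they stand 13 mm farther back than shut.
Start: joints at [-0.953, 0.385, 0.008, 0, -1.194, -0.259], TCP at [219.483, -585.172, 216.912] pointing down, gripper open.
Joint ranges: [-3.14, 3.14], [-1.21, 2.06], [-1.07, 1.41], [-3.16, 2.05], [-2.99, -0.16], [-3.1, 3.1]. Speed limits (rad/s): [2.79, 2.79, 3.14, 3.14, 3.14, 3.14].

## Interface

Orientations are given as a rotation vector (axis times angle).
In Python, from cell import manip, eyes, nets gives the robot as it stands.
- The arm moves only by the tool apply_moves, never from a script. Its argument "series" is a list of rows, each a list of 7 numbers: the turn, a rotation vector about the world's x, y, z in rad, then the shift along the world's x, y, z in m, then the opening, from 0 (shut) to 1 (fully open). A call has 1 to 20 rows; each row is the pose to reach, as a shift and turn from the pose commanded when the call began; what a row does not reach only later rows make up. A row lasts 1/8 s, in which the tool goes at most 62.5 mm and 10.7 degrees, less where a joint would pass 70% of its speed; a pose out of reach is approached as far as the arm can. A call with a gripper value outside its range is refused whole. The fingers move at their own pace and stop on an object; the grip force is fixed at half the most. Time passes only in rows, so rows that repeat a pose let the fingers close. It gives the time, the measured TCP pose, the force and the opening at its end, in the units of the state.
- manip.get_state(): the state, without advancing time (a new reading comes with each control period).
- eyes.snapshot(name): name is "scene" or "top"; returns a dict with "pixels" (384x512x3 uint8, blue, green, red), "K" (3x3 intrinsics, pixels), "extrinsics" (4x4, takes a point from world to camera coordinates). Camera axes: x right, y down, z forward; pixel columns grow to the right and rows downward; lengths in mm; the calibration is good to about 2 mm. A picture is of the moment at which its call begins. There is no depth.
- manip.job_done(): hands the job in, once; it reports no verdict.
Trained networks look in a picture, given as the dict that the camera call returned (one of the last four; its "shot" number tells which), for a name from the list of things; names that differ only in an ending like _2 or _b are one class to them, and where a whole thing is asked for, a point or a joint stands for the part that bears it (a point fixed in the world has none). Each returns a list of dicts, best first, with "score" (0 to 1); they miss things now and then, are a little off and sometimes report something else, mostly with a low value. They report only what shows in the picture. A call takes as long as a camera call. They do not tell look-alikes from the thing itself.
- nets.regions_of(name, picture): "region" (384x512 bool, what is visible of it) and "bbox" ([centre column, centre row, width, height] in pixels, round what is visible of it).
The state is a dict: "clock": time; "q": joint angles; "joint_vel": joint speeds; "effort": joint torques, N m; "eef_pos": TCP position; "ee_rot": TCP orientation; "force": force on the tool from outside, world axes, zero at the start; "torque": the same for the moment, N m; "width": finger opening in mm.
Only numpy, scipy, OpenCV 4.12 (cv2) and the standard library are available. Lean on these libraries where they do the work, as an engineer would, in place of code of your own. Each camera call takes 0.05 s, during which the arm holds its last target.

## Working session

There is one attempt and no reset: what is moved stays moved. The work goes in short steps, Python scripts to look and compute and a tool call to move; the robot and the scene stay as the last step left them, time stands still between calls to the robot, and variables do not carry over. Pictures are saved under pics/ and viewed, and the job is handed in when it is done.

Besides the shell and the picture viewer there is one more tool, called after ">>>" as name(argument=value, ...) on one line, values as JSON. apply_moves: Moves the arm, as the interface text tells. Its arguments: {"type":"object","properties":{"series":{"type":"array","items":{"type":"array","items":{"type":"number"}}}},"required":["series"]}

```bash
ls; mkdir -p pics; python3 - <<'E'
from cell import manip, eyes, nets
import cv2
s=manip.get_state();print(s)
for n in("scene","top"):
    p=eyes.snapshot(n);cv2.imwrite(f"pics/{n}0.png",p["pixels"]);print(n,p["K"].tolist(),p["extrinsics"].tolist())
    for t in("tin_a","tray","board"):
        for r in nets.regions_of(t,p):print(t,round(r["score"],2),[round(float(v)) for v in r["bbox"]])
E
```

```text
pics
{'clock': 0.0, 'q': array([-9.53362630e-01,  3.85522424e-01,  6.62268012e-03, -5.05588177e-04,
       -1.19400676e+00, -2.58578780e-01]), 'joint_vel': array([-0.0004493 ,  0.00081427,  0.00076855, -0.00021917, -0.0006251 ,
        0.00067218]), 'effort': array([ 3.38466734e-04, -3.92292130e+01,  1.88398433e+01,  4.18592915e+00,
       -4.55364003e-03, -1.63110858e-06]), 'eef_pos': array([ 219.28715347, -584.60298926,  215.84001856]), 'ee_rot': array([-1.01571479, -1.46890317,  1.46683101]), 'force': array([ 0.09442509, -0.17980854,  0.07072371]), 'torque': array([-0.06261154,  0.03100442, -0.01438139]), 'width': 85.42107510717845}
scene [[457.74087557792717, 0.0, 251.70576578764212], [0.0, 457.74087557792717, 188.86961998702458], [0.0, 0.0, 1.0]] [[-0.011762248470123922, 0.999850377836176, 0.01268351101951761, 12.073806299000257], [0.634300174860101, 0.017266389464745107, -0.7728940159991512, -241.39624724370293], [-0.7729973723651143, -0.00104581819973392, -0.6344083610584913, 1593.5328829217435], [0.0, 0.0, 0.0, 1.0]]
tin_a 0.93 [352, 172, 52, 38]
tin_a 0.85 [183, 193, 29, 51]
tin_a 0.78 [279, 183, 31, 50]
tin_a 0.77 [232, 187, 29, 45]
tin_a 0.63 [146, 147, 37, 39]
tray 0.93 [236, 197, 161, 64]
board 0.78 [227, 263, 116, 41]
board 0.55 [184, 192, 27, 51]
top [[484.5870252330416, 0.0, 251.2195923955219], [0.0, 484.5870252330416, 181.59082293417413], [0.0, 0.0, 1.0]] [[0.010799782799272507, -0.9998364362958886, 0.014507423845265316, -15.219283284708865], [-0.9832305122070474, -0.013259519232036084, -0.18188442763140034, 427.58734968892634], [0.18204703940618036, -0.012299829465195842, -0.9832128913102043, 1638.172867402516], [0.0, 0.0, 0.0, 1.0]]
tin_a 0.82 [302, 176, 18, 38]
tin_a 0.76 [166, 204, 42, 38]
tin_a 0.74 [385, 166, 23, 23]
tin_a 0.7 [228, 189, 20, 46]
tin_a 0.69 [267, 184, 25, 42]
tray 0.9 [267, 182, 127, 70]
board 0.71 [266, 119, 76, 31]
```

View pics/scene0.png

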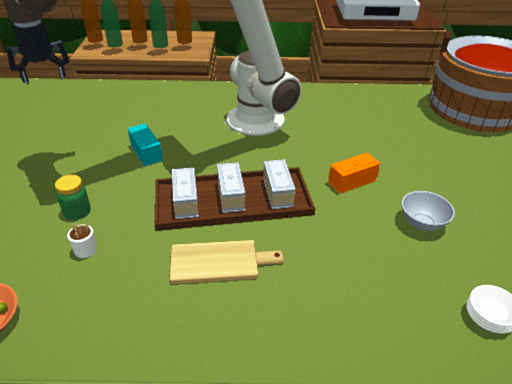

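View pics/top0.png

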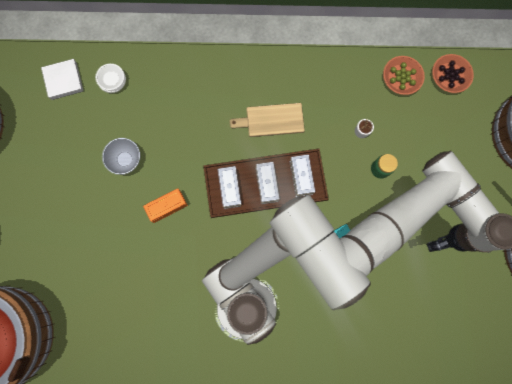

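```bash
python3 - <<'E'
import cv2
a=cv2.imread("pics/scene0.png")[120:300,110:400];cv2.imwrite("pics/sc.png",cv2.resize(a,None,fx=2.7,fy=2.7,interpolation=2))
a=cv2.imread("pics/top0.png")[90:240,130:420];cv2.imwrite("pics/tc.png",cv2.resize(a,None,fx=2.7,fy=2.7,interpolation=2))
E
```

```text
(no output)
```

View pics/sc.png

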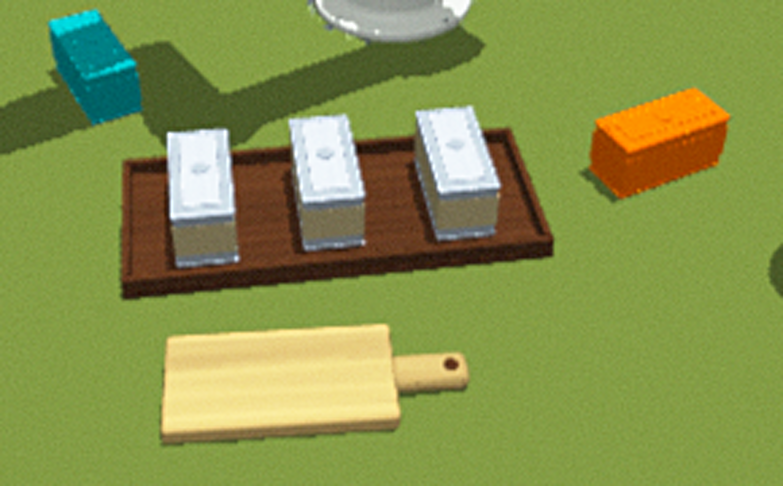

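View pics/tc.png

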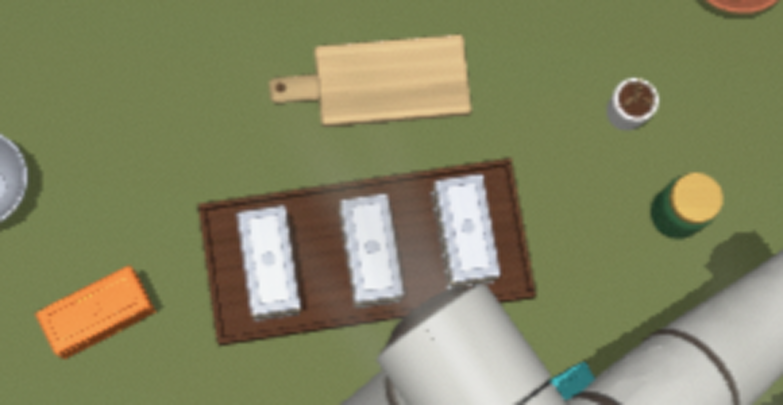

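The candidates are the three tinplate tins on the tray at scene pixels (184,193), (232,187) and (279,183), top pixels (302,176), (267,184) and (228,189). The look-alikes are the orange box (354,172) and the turquoise one (146,147). I choose the three on the tray, and the crops confirm bare tinplate and buff labels. Next I measure their poses.

```bash
cat > h.py <<'E'
import numpy as np,cv2
def back(P,uv,z):
    K,E=P["K"],np.array(P["extrinsics"]);R,t=E[:3,:3],E[:3,3]
    uv=np.atleast_2d(uv).astype(float)
    d=(np.c_[uv,np.ones(len(uv))]@np.linalg.inv(K).T)@R
    c=-R.T@t
    return (c+d*((z-c[2])/d[:,2])[:,None])
def proj(P,X):
    E=np.array(P["extrinsics"]);p=(np.atleast_2d(X)@E[:3,:3].T+E[:3,3])@np.array(P["K"]).T
    return p[:,:2]/p[:,2:]
def rect(P,mask,z):
    n,l,s,c=cv2.connectedComponentsWithStats(mask.astype(np.uint8));out=[]
    for i in range(1,n):
        if s[i,4]<150: continue
        v,u=np.nonzero(l==i);w=back(P,np.c_[u,v],z)[:,:2].astype(np.float32)
        r=cv2.minAreaRect(w);out.append((c[i].round().tolist(),np.round(r[0],1),np.round(r[1],1),round(r[2],1),w.mean(0).round(1)))
    return out
E
python3 - <<'E'
from cell import manip, eyes, nets
from h import *
P=eyes.snapshot("top");im=P["pixels"];hsv=cv2.cvtColor(im,cv2.COLOR_BGR2HSV)
m=(im.min(2)>125)&(hsv[...,1]<70);m[:, :205]=0;m[:,325:]=0;m[:145]=0;m[215:]=0
print("lids");[print(x) for x in rect(P,m,74)]
for n,z in(("board",18),("tray",24)):
    r=nets.regions_of(n,P)[0];print(n);[print(x) for x in rect(P,r["region"],z)]
# crop manual corners (2.7x, offset 130,90)
def g(c,z): return back(P,np.array(c)/2.7+[130,90],z)[:,:2].round(1).tolist()
print("tray",g([(200,205),(511,160),(536,297),(220,344)],24))
print("board",g([(316,47),(463,36),(470,110),(322,125)],18))
S=eyes.snapshot("scene")
def gs(c,z): return back(S,np.array(c)/2.7+[110,120],z)[:,:2].round(1).tolist()
print("S tray",gs([(123,160),(511,130),(552,236),(124,283)],24))
print("S board",gs([(168,337),(389,325),(399,417),(163,432)],18))
for c in([(167,131),(228,129),(236,212),(168,219)],[(289,117),(347,115),(363,200),(301,207)],[(416,110),(472,107),(498,189),(437,196)]):
    q=np.array(gs(c,74));print("S tin",q.tolist(),q.mean(0).round(1))
for n in("bowl","jar","pot"):
    r=nets.regions_of(n,P)[0];print(n,r["score"],r["bbox"],back(P,[r["bbox"][:2]],50).round())
E
```

```text
lids
([302.0, 174.0], array([ 446.4, -184.1]), array([139.5,  67.2]), 6.0, array([ 448.5, -183.7], dtype=float32))
([267.0, 182.0], array([422.4, -63.5]), array([133.1,  61.6]), 9.3, array([422. , -63.5], dtype=float32))
([229.0, 186.0], array([404.8,  66. ]), array([133.4,  60.8]), 9.3, array([404.4,  65.9], dtype=float32))
([302.0, 208.0], array([ 343.6, -175.7]), array([ 61. , 144.4]), 0.7, array([ 334.6, -182.2], dtype=float32))
board
([272.0, 120.0], array([657.3, -62.6]), array([113. , 263.9]), 5.7, array([659.4, -83.2], dtype=float32))
tray
([261.0, 182.0], array([429.2, -58.5]), array([188.3, 417.9]), 9.7, array([428.3, -44.6], dtype=float32))
tray [[484.3, 155.9], [550.4, -250.2], [369.1, -279.7], [303.3, 125.2]]
board [[703.7, 7.7], [722.2, -189.1], [619.5, -197.6], [595.9, -1.5]]
S tray [[374.7, -278.8], [310.8, 130.3], [482.4, 158.5], [558.5, -245.8]]
S board [[620.3, -196.5], [600.8, 0.5], [707.4, 9.8], [727.6, -185.0]]
S tin [[389.6, -225.8], [384.5, -164.8], [512.9, -143.5], [524.4, -205.1]] [ 452.8 -184.8]
S tin [[362.2, -104.7], [357.0, -45.4], [492.3, -25.7], [504.1, -83.5]] [428.9 -64.8]
S tin [[346.1, 25.6], [339.1, 83.9], [472.5, 102.8], [484.6, 44.3]] [410.6  64.2]
bowl 0.7 [121.6, 155.6, 40.7, 36.5] [[511. 440.  50.]]
jar 0.78 [384.1, 164.4, 25.6, 21.7] [[ 493. -471.   50.]]
pot 0.49 [364.6, 129.0, 22.9, 15.6] [[ 620. -407.   50.]]
```

```bash
python3 - <<'E'
from cell import manip
from scipy.spatial.transform import Rotation as R
import numpy as np
s=manip.get_state();r=R.from_rotvec(s["ee_rot"]);print(r.as_matrix().round(3), s["eef_pos"],s["clock"],s["q"])
a=np.radians(9.3)
for sg in(1,-1):
    x=sg*np.array([-np.sin(a),np.cos(a),0]);y=np.array([0,0,-1.]);t=R.from_matrix(np.c_[x,y,np.cross(x,y)])
    print(sg,(t*r.inv()).as_rotvec().round(4))
E
```

```text
[[-0.351  0.    -0.936]
 [ 0.936 -0.    -0.351]
 [-0.    -1.     0.   ]] [ 219.47411977 -585.18039379  216.9461906 ] 0.75 [-9.53407776e-01  3.84644589e-01  7.89141321e-03  2.69335772e-05
 -1.19397337e+00 -2.58596396e-01]
1 [ 1.000e-04  0.000e+00 -1.965e-01]
-1 [-0.0000e+00  1.0000e-04  2.9451e+00]
```

>>> apply_moves(series=[[0, 0, -0.05, 0.02, 0.035, 0, 1], [0, 0, -0.1, 0.05, 0.086, 0, 1], [0, 0, -0.15, 0.08, 0.14, 0, 1], [0, 0, -0.1965, 0.11, 0.19, 0, 1], [0, 0, -0.1965, 0.14, 0.243, 0, 1], [0, 0, -0.1965, 0.17, 0.295, -0.02, 1], [0, 0, -0.1965, 0.2, 0.347, -0.04, 1], [0, 0, -0.1965, 0.22, 0.385, -0.06, 1], [0, 0, -0.1965, 0.2305, 0.4007, -0.067, 1], [0, 0, -0.1965, 0.2305, 0.4007, -0.067, 1], [0, 0, -0.1965, 0.2305, 0.4007, -0.067, 1]])

```text
clock: 2.12
eef_pos: [450.0, -185.3, 150.5]
ee_rot: [-1.129, -1.328, 1.327]
force: [-0.5, -0.6, -0.1]
width: 85.2
```

```bash
cat > look.py <<'E'
import sys
from cell import manip,eyes
from h import *
from scipy.spatial.transform import Rotation as R
n=sys.argv[1];ims=[]
for c in("scene","top"):
    P=eyes.snapshot(c);im=P["pixels"]
    x0,y0,x1,y1=(110,90,400,300) if c=="scene" else (130,60,420,270)
    ims.append(cv2.resize(im[y0:y1,x0:x1],None,fx=1.37 if len(sys.argv)<3 else 2.7,fy=1.37 if len(sys.argv)<3 else 2.7,interpolation=2))
if len(sys.argv)>2: cv2.imwrite(f"pics/{n}.png",ims[int(sys.argv[2])])
else: cv2.imwrite(f"pics/{n}.png",np.hstack(ims))
s=manip.get_state();M=R.from_rotvec(s["ee_rot"]).as_matrix()
print(round(s["clock"],2),s["eef_pos"].round(1),M[:,0].round(3),M[:,1].round(3),s["force"].round(2),s["torque"].round(3),round(s["width"],1),s["q"].round(2))
E
python3 look.py l1 0
```

```text
2.23 [ 449.8 -185.5  150.5] [-0.16   0.987 -0.   ] [ 0.001 -0.    -1.   ] [-0.22  1.26  0.02] [ 0.048  0.003 -0.02 ] 85.6 [-0.06  0.21 -0.42  0.   -0.93 -1.35]
```

View pics/l1.png

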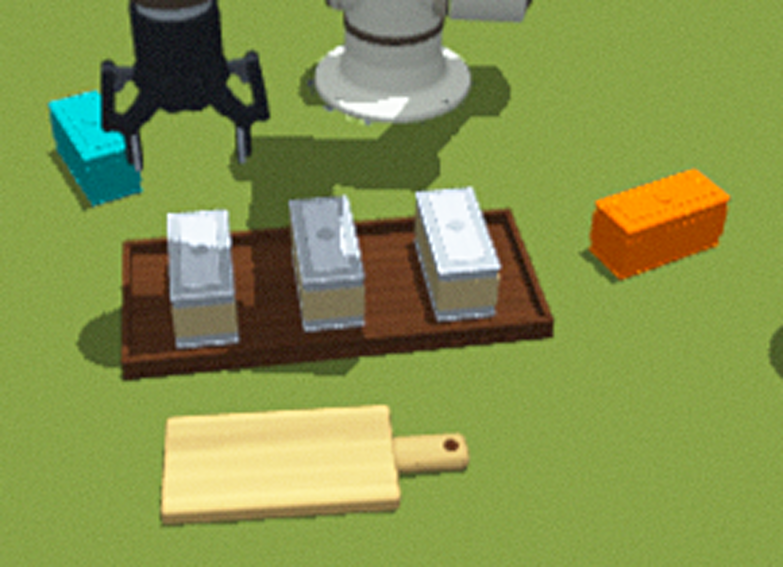

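>>> apply_moves(series=[[0, 0, 0, 0, 0, -0.03, 1], [0, 0, 0, 0, 0, -0.06, 1], [0, 0, 0, 0, 0, -0.085, 1], [0, 0, 0, 0, 0, -0.1, 1], [0, 0, 0, 0, 0, -0.108, 1], [0, 0, 0, 0, 0, -0.108, 1], [0, 0, 0, 0, 0, -0.108, 0], [0, 0, 0, 0, 0, -0.108, 0], [0, 0, 0, 0, 0, -0.108, 0], [0, 0, 0, 0, 0, -0.108, 0], [0, 0, 0, 0, 0, -0.108, 0], [0, 0, 0, 0, 0, -0.108, 0]])

```text
clock: 3.72
eef_pos: [450.8, -184.9, 43.3]
ee_rot: [-1.13, -1.329, 1.328]
force: [-0.0, -1.5, 6.0]
width: 56.8
```

```bash
python3 look.py l2
```

```text
3.83 [ 450.8 -184.9   43.3] [-0.162  0.987 -0.001] [ 0.002 -0.001 -1.   ] [-0.08 -1.69  5.67] [-0.408  0.347  0.031] 56.0 [-0.05  0.36 -0.55  0.   -0.66 -1.35]
```

View pics/l2.png

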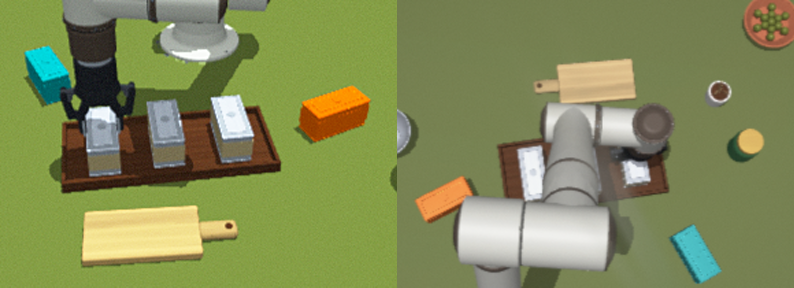

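>>> apply_moves(series=[[0, 0, 0, 0, 0, 0.015, 0], [0, 0, 0, 0, 0, 0.05, 0], [0, 0, 0, 0, 0, 0.085, 0], [0, 0, 0, 0, 0, 0.11, 0], [0, 0, 0, -0.015, -0.0025, 0.12, 0], [0, 0, 0, -0.03, -0.005, 0.12, 0], [0, 0, 0, -0.03, -0.005, 0.12, 0], [0, 0, 0, 0.03, 0.005, 0.12, 0], [0, 0, 0, 0.03, 0.005, 0.12, 0], [0, 0, 0, -0.03, -0.005, 0.12, 0], [0, 0, 0, -0.03, -0.005, 0.12, 0], [0, 0, 0, 0.03, 0.005, 0.12, 0], [0, 0, 0, 0.03, 0.005, 0.12, 0], [0, 0, 0, 0.03, 0.005, 0.12, 0], [0, 0, 0, 0.03, 0.005, 0.12, 0], [0, 0, 0, 0.03, 0.005, 0.12, 0]])

```text
clock: 5.82
eef_pos: [479.3, -179.6, 162.0]
ee_rot: [-1.128, -1.327, 1.328]
force: [-0.3, -0.3, -4.0]
width: 56.4
```

```bash
cat > mom.py <<'E'
from cell import manip,eyes
import numpy as np
a=np.radians(9.3);L=[]
for i in range(10):
    s=manip.get_state();L.append(np.r_[s["force"],s["torque"],[-np.sin(a)*s["torque"][0]+np.cos(a)*s["torque"][1]]])
    if i<9: eyes.snapshot("top")
L=np.array(L);print(s["clock"],s["eef_pos"].round(1),"F,T,My",L.mean(0).round(3),"sd",L.std(0).round(3),s["width"])
E
python3 mom.py; python3 look.py l3
```

```text
6.275 [ 480.  -179.5  162. ] F,T,My [-1.310e-01 -4.010e-01 -4.125e+00 -1.000e-03 -5.000e-03  1.200e-02
 -5.000e-03] sd [0.32  0.309 0.494 0.026 0.03  0.031 0.031] 56.14853698798727
6.38 [ 480.  -179.5  161.9] [-0.162  0.987 -0.   ] [ 0. -0. -1.] [ 0.29 -0.35 -4.67] [-0.025  0.008  0.003] 56.3 [-0.04  0.24 -0.35  0.   -0.98 -1.37]
```

View pics/l3.png

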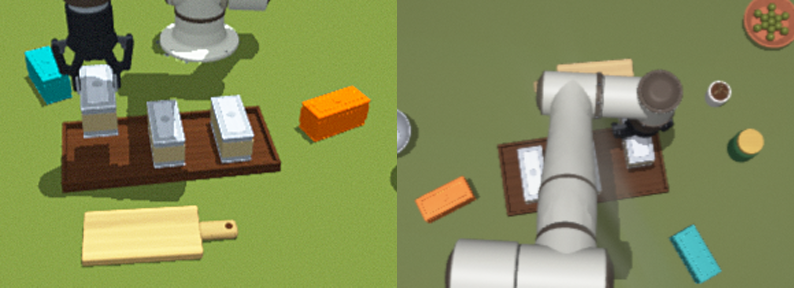

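>>> apply_moves(series=[[0, 0, 0, -0.06, -0.01, 0, 0], [0, 0, 0, -0.06, -0.01, 0, 0], [0, 0, 0, 0, 0, 0, 0], [0, 0, 0, 0, 0, 0, 0], [0, 0, 0, -0.06, -0.01, 0, 0], [0, 0, 0, -0.06, -0.01, 0, 0], [0, 0, 0, -0.06, -0.01, 0, 0], [0, 0, 0, -0.06, -0.01, 0, 0], [0, 0, 0, -0.06, -0.01, 0, 0]])

```text
clock: 7.5
eef_pos: [420.7, -189.4, 162.0]
ee_rot: [-1.128, -1.328, 1.328]
force: [0.2, -0.3, -3.9]
width: 56.3
```

```bash
python3 mom.py
```

```text
7.95 [ 420.  -189.5  161.9] F,T,My [ 2.500e-01  7.000e-02 -4.014e+00  1.900e-02 -1.200e-02  2.000e-03
 -1.500e-02] sd [0.456 0.407 0.422 0.034 0.029 0.039 0.026] 56.48394116376192
```

>>> apply_moves(series=[[0, 0, 0, 0.03, 0.005, -0.01, 0], [0, 0, 0, 0.03, 0.005, -0.04, 0], [0, 0, 0, 0.03, 0.005, -0.075, 0], [0, 0, 0, 0.03, 0.005, -0.1, 0], [0, 0, 0, 0.03, 0.005, -0.113, 0], [0, 0, 0, 0.03, 0.005, -0.119, 0], [0, 0, 0, 0.03, 0.005, -0.119, 0], [0, 0, 0, 0.03, 0.005, -0.119, 0.3], [0, 0, 0, 0.03, 0.005, -0.119, 1], [0, 0, 0, 0.03, 0.005, -0.119, 1], [0, 0, 0, 0.03, 0.005, -0.119, 1], [0, 0, 0, 0.03, 0.005, -0.119, 1], [0, 0, 0, 0.03, 0.005, -0.119, 1]])

```text
clock: 9.57
eef_pos: [450.0, -184.5, 42.9]
ee_rot: [-1.128, -1.328, 1.328]
force: [0.1, -0.8, -0.4]
width: 85.2
```

>>> apply_moves(series=[[0, 0, 0, 0, 0, 0.03, 1], [0, 0, 0, 0, 0, 0.07, 1], [0, 0, 0, 0, 0, 0.108, 1], [0, 0, 0, -0.01, 0.05, 0.108, 1], [0, 0, 0, -0.02, 0.1, 0.108, 1], [0, 0, 0, -0.0245, 0.1205, 0.108, 1], [0, 0, 0, -0.0245, 0.1205, 0.108, 1], [0, 0, 0, -0.0245, 0.1205, 0.108, 1]])

```text
clock: 10.58
eef_pos: [425.6, -64.3, 150.9]
ee_rot: [-1.128, -1.328, 1.328]
force: [-1.0, -0.9, -0.6]
width: 86.0
```

```bash
python3 look.py l4 0
```

```text
10.68 [425.6 -64.6 150.8] [-0.16   0.987 -0.   ] [-0. -0. -1.] [-0.39  0.35 -0.76] [-0.085 -0.057 -0.008] 85.7 [ 0.23  0.12 -0.54  0.   -0.91 -1.64]
```

View pics/l4.png

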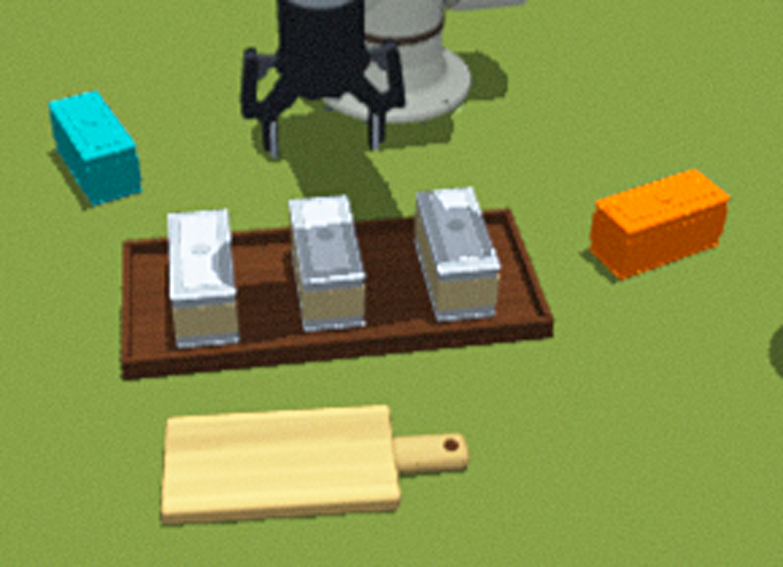

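The first tin (scene crop (200,280)) was silent and stands upright in its place again. The gripper is centred over the middle tin at crop (327,265).

>>> apply_moves(series=[[0, 0, 0, 0, 0, -0.03, 1], [0, 0, 0, 0, 0, -0.06, 1], [0, 0, 0, 0, 0, -0.085, 1], [0, 0, 0, 0, 0, -0.1, 1], [0, 0, 0, 0, 0, -0.108, 1], [0, 0, 0, 0, 0, -0.108, 1], [0, 0, 0, 0, 0, -0.108, 0], [0, 0, 0, 0, 0, -0.108, 0], [0, 0, 0, 0, 0, -0.108, 0], [0, 0, 0, 0, 0, -0.108, 0], [0, 0, 0, 0, 0, -0.108, 0], [0, 0, 0, 0, 0, -0.108, 0]])

```text
clock: 12.18
eef_pos: [426.1, -64.2, 44.1]
ee_rot: [-1.129, -1.329, 1.328]
force: [-0.8, -1.9, 5.7]
width: 56.3
```

>>> apply_moves(series=[[0, 0, 0, 0, 0, 0.015, 0], [0, 0, 0, 0, 0, 0.05, 0], [0, 0, 0, 0, 0, 0.085, 0], [0, 0, 0, 0, 0, 0.11, 0], [0, 0, 0, -0.015, -0.0025, 0.12, 0], [0, 0, 0, -0.03, -0.005, 0.12, 0], [0, 0, 0, -0.03, -0.005, 0.12, 0], [0, 0, 0, 0.03, 0.005, 0.12, 0], [0, 0, 0, 0.03, 0.005, 0.12, 0], [0, 0, 0, -0.03, -0.005, 0.12, 0], [0, 0, 0, -0.03, -0.005, 0.12, 0], [0, 0, 0, 0.03, 0.005, 0.12, 0], [0, 0, 0, 0.03, 0.005, 0.12, 0], [0, 0, 0, 0.03, 0.005, 0.12, 0], [0, 0, 0, 0.03, 0.005, 0.12, 0], [0, 0, 0, 0.03, 0.005, 0.12, 0]])

```text
clock: 14.18
eef_pos: [454.8, -59.1, 163.0]
ee_rot: [-1.128, -1.328, 1.328]
force: [0.3, -0.0, -5.8]
width: 56.2
```

```bash
python3 mom.py
```

```text
14.625 [455.5 -59.  163. ] F,T,My [-1.360e-01 -6.400e-02 -4.496e+00 -1.800e-02  5.500e-02  2.000e-03
  5.700e-02] sd [0.457 0.456 0.704 0.029 0.032 0.02  0.029] 56.10702207081598
```

>>> apply_moves(series=[[0, 0, 0, -0.06, -0.01, 0, 0], [0, 0, 0, -0.06, -0.01, 0, 0], [0, 0, 0, 0, 0, 0, 0], [0, 0, 0, 0, 0, 0, 0], [0, 0, 0, -0.06, -0.01, 0, 0], [0, 0, 0, -0.06, -0.01, 0, 0], [0, 0, 0, -0.06, -0.01, 0, 0], [0, 0, 0, -0.06, -0.01, 0, 0], [0, 0, 0, -0.06, -0.01, 0, 0]])

```text
clock: 15.75
eef_pos: [396.5, -68.8, 163.2]
ee_rot: [-1.129, -1.329, 1.327]
force: [0.1, -0.0, -5.0]
width: 55.9
```

```bash
python3 mom.py
```

```text
16.2 [395.5 -69.  162.9] F,T,My [ 0.025 -0.077 -4.794  0.025 -0.111  0.009 -0.113] sd [0.293 0.376 0.439 0.04  0.026 0.026 0.026] 56.28471395502425
```

>>> apply_moves(series=[[0, 0, 0, 0.01, -0.001, 0.01, 0], [0, 0, 0, 0.03, -0.003, 0.02, 0], [0, 0, 0, 0.06, -0.006, 0.03, 0], [0, 0, 0, 0.095, -0.009, 0.0375, 0], [0, 0, 0, 0.13, -0.012, 0.0375, 0], [0, 0, 0, 0.165, -0.015, 0.0375, 0], [0, 0, 0, 0.2, -0.018, 0.0375, 0], [0, 0, 0, 0.23, -0.021, 0.0375, 0], [0, 0, 0, 0.25, -0.023, 0.0375, 0], [0, 0, 0, 0.262, -0.025, 0.0375, 0], [0, 0, 0, 0.2665, -0.025, 0.0375, 0], [0, 0, 0, 0.2665, -0.025, 0.0375, 0], [0, 0, 0, 0.2665, -0.025, 0.0375, 0], [0, 0, 0, 0.2665, -0.025, 0.0375, 0]])

```text
clock: 17.95
eef_pos: [661.6, -93.9, 200.8]
ee_rot: [-1.128, -1.328, 1.328]
force: [0.8, 0.1, -4.0]
width: 56.5
```

```bash
python3 look.py l5 0; python3 look.py l5t 1
```

```text
18.05 [661.7 -93.9 200.8] [-0.162  0.987 -0.   ] [ 0.  0. -1.] [ 0.1  -0.45 -4.43] [ 0.017 -0.044 -0.067] 56.7 [ 0.1   0.47  0.1  -0.   -1.2  -1.51]
18.15 [661.8 -93.9 200.7] [-0.162  0.987  0.   ] [ 0.  0. -1.] [ 0.02  0.46 -4.61] [ 0.065 -0.042 -0.047] 56.3 [ 0.1   0.47  0.1  -0.   -1.2  -1.51]
```

View pics/l5.png

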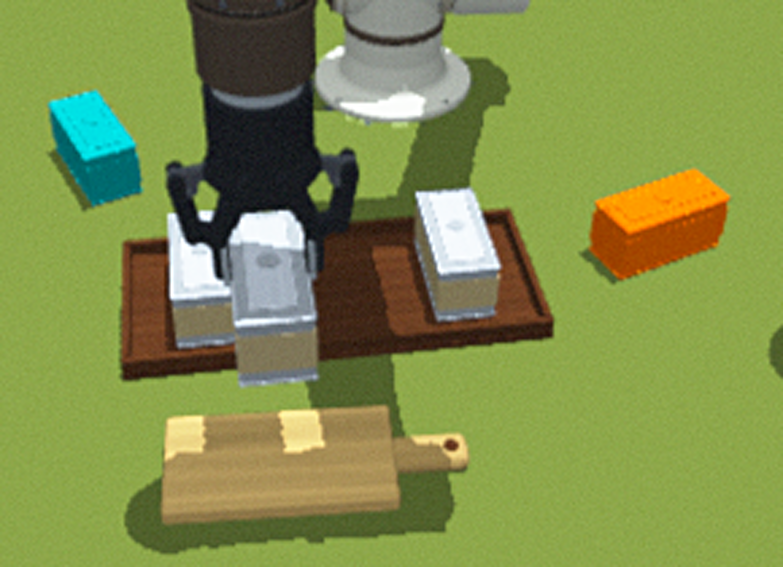

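View pics/l5t.png

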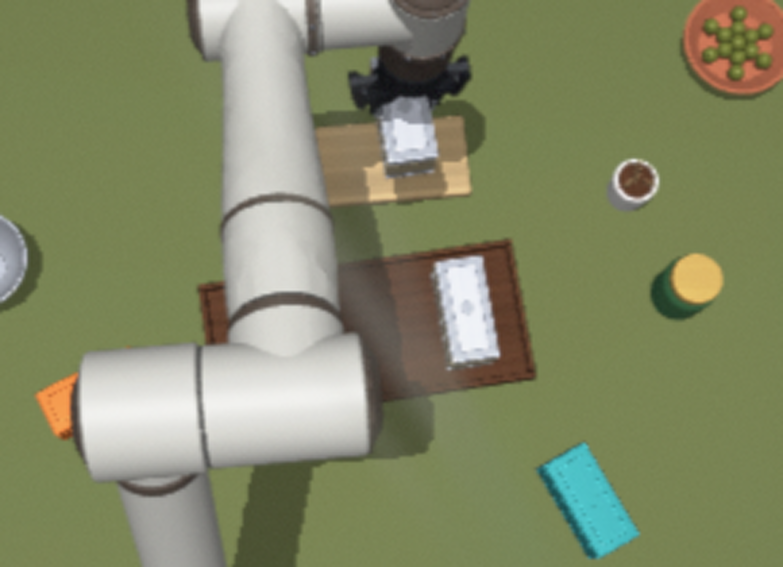

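```bash
python3 - <<'E'
from cell import eyes,manip
from h import *
S=eyes.snapshot("scene");e=np.array([.987,.162,0]);f=np.array([-.162,.987,0]);c=np.array([661.7,-93.9,0])
for z in(165,231):
  for a,b in((65,-29),(65,29),(-65,29),(-65,-29)):
    print(z,((proj(S,c+a*e+b*f+[0,0,z])-[110,90])*2.7).round())
print(manip.get_state()["joint_vel"].round(3))
E
```

```text
165 [[240. 391.]]
165 [[318. 383.]]
165 [[300. 274.]]
165 [[231. 280.]]
231 [[235. 325.]]
231 [[316. 318.]]
231 [[298. 210.]]
231 [[225. 216.]]
[ 0.001  0.004  0.     0.001 -0.001 -0.   ]
```

```bash
python3 -c "
from cell import manip
print(manip.job_done())"
```

```text
the job is handed in; nothing more can be done
None
```

The middle tin holds the steel weights. I handed the job in with that tin held still over the middle of the tasting board, at about 18 s of the 67 s allowed.

- **Right tin:** I shook it above the tray and its moment changed by only about 0.01 N m between strokes each way, so it is silent. It stands upright in its place on the tray again.
- **Middle tin:** the moment changed by about 0.17 N m (+0.057 to −0.113), so this is the one that rattles. I did not need to lift the left tin.
- **Final hold:** the tool is at (662, −94, 201) mm, which puts the tin's underside about 147 mm above the board's top. Its edges in the scene picture match a level tin to within about 7 crop pixels (roughly 7–8 mm), with no visible tilt, and the joints were at rest.
- **Other objects:** the jar and pot had not moved in the pictures, nor had the part of the bowl in view.

The two cameras disagreed by about 4 mm on the board's centre, so I used the average. No check failed.

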